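Square up a loose frame corner with an assembly square and hold it

ROBOT

A 6-joint arm with a two-finger parallel gripper is mounted at the origin on a cart in front of the work surface, level with it; the furniture and walls round the work are solid. World frame = base frame: x ahead of the robot, y to its left, z up, the work surface at z = 0. Lengths are in m, angles in rad, forces in N, time in s.
With the tool pointing down it reaches from about 0.35 to 0.775 m from the base axis. Payload 7.3 kg.
Tool frame: the origin (TCP) lies at the very end of the fingers, on their centre line; the grasp point (between the pads) lies 19 mm behind it; z points along the fingers, y is the line along which they close (so a half turn about z gives the same grasp; the last joint's range is limited). The gripper opens to 92 mm and grips with 3 to 60 N. Pads are 19 mm wide; open, the fingers measure 130 mm over their backs; the gripper's body (75 mm by 190 mm) begins 47 mm behind the grasp point.
Start: joints at [-1.411, 0.342, 1.524, -0, 1.275, -0.146], TCP at [0.158, -0.501, 0.205] pointing down, gripper open.
Joint ranges: [-2.53, 2.53], [-0.77, 2.02], [0.04, 2.7], [-1, 4.14], [0.28, 2.66], [-3.11, 3.11]. Speed limits (rad/s): [2.57, 2.57, 3.14, 3.14, 3.14, 3.14].

INTERFACE

Orientations are given as [roll, pitch, yaw] about the fixed x, y, z axes, in that order (R = Rz(yaw) Ry(pitch) Rx(roll)).
In Python, from cell import observe, read_camera, get_calibration, hand_in, search_frame gives the robot as it stands.
- The arm moves only by the tool step_arm, never from a script. Its argument "commands" is a list of rows, each an object with "translation": the shift along the tool's x, y, z in mm, a list of three; "roll": the turn about the tool's z in rad. In form: [{"translation": [x, y, z], "roll": roll}, ...]. A call has 1 to 20 rows; each row shifts and turns the commanded pose from where the row before left it, along the tool's axes as they then stand; what a row does not reach is not made up. A row lasts 1/12 s, in which the tool goes at most 41.7 mm and 7.16 degrees, less where a joint would pass 70% of its speed; a pose out of reach is approached as far as the arm can. A call is refused whole if a number of a shift passes 41.7 or a number of a turn 0.125, either way. A call with a gripper value outside its range is refused whole. "fingers" is the opening, from 0 (shut) to 1 (fully open), set as the call begins (left out, the last holds). The fingers move at their own pace and stop on an object; "grip_force" is the grip in N (left out, the last holds). Time passes only in rows, so rows that do not move let the fingers close. It gives the time, the measured TCP pose, the force, the opening and the grip force at its end, in the units of the state.
- observe(): the state, without advancing time (a new reading comes with each control period).
- read_camera(name): name is "scene" or "top" or "wrist"; returns the picture (384x512x3 uint8, red, green, blue); there is no depth.
- get_calibration(name): a dict with "camera_matrix" (3x3 intrinsics, pixels), "dist_coeffs" ([k1, k2, p1, p2, k3] as OpenCV has them; the pictures are not rectified), "world_from_camera" (4x4, takes a point from camera to world coordinates). Camera axes: x right, y up, looking along -z (the intrinsics and any distortion apply to the point x, -y, -z); pixel columns grow to the right and rows downward; lengths in m; the calibration is good to about 2 mm. A picture is of the moment at which its call begins: read the wrist's pose just before it. get_calibration takes no time and is no camera call; for the wrist camera it gives the pose at the moment of the call.
- hand_in(): hands the job in; it is judged then, once.
Trained networks look in the newest picture that a camera, given by its name, has taken for a name from the list of things; names that differ only in an ending like _2 or _b are one class to them, and where a whole thing is asked for, a point or a joint stands for the part that bears it (a point fixed in the world has none). Each returns a list of dicts, best first, with "confidence" (0 to 1); they miss things now and then, are a little off and sometimes report something else, mostly with a low value. They report only what shows in the picture. A call takes as long as a camera call.
- search_frame(camera, name): "at" ([x, y, z] in m, in world coordinates, good to about 4 mm: the middle of the surface that is visible of it).
The state is a dict: "time": time; "qpos": joint angles; "qvel": joint speeds; "joint_efforts": joint torques, N m; "tool_pos": TCP position; "tool_rot": TCP orientation; "contact_force": force on the tool from outside, world axes, zero at the start; "torque": the same for the moment, N m; "opening": finger opening in m; "grip_force": force on a finger pad.
Only numpy, scipy, OpenCV 4.12 (cv2) and the standard library are available. Lean on these libraries where they do the work, as an engineer would, in place of code of your own. Each camera call takes 0.05 s, during which the arm holds its last target. There are 200 camera calls.

TASK

The loose aluminium bar on the build board still swings on its single corner screw. Pick up the blue assembly square and press it flat into the inside corner, pushing the loose bar round as you go, until the square's two outer faces lie flush against both bars, and finish while still gripping it and pressing it firmly there, so the corner stays square while I drive the second screw. Leave the other things on the desk where they are.

Things in the scene. Friction and masses are not known exactly. Their poses are not given: they have to be found in the camera images.
- assembly_square: blue assembly square, about 220 g, lying flat: two arms at right angles, 95 mm long, 12 wide, 12 high, joined by a 45-degree grip bar. Origin: heel, on the underside where the two outer faces' planes meet (first 7 mm relieved: each face runs 7 to 95 mm from it). z up; arms run along its -x and -y; outer faces are its planes x = 0 and y = 0, facing +x and +y
- grip (a point): middle of the square's grip bar, at (-42, -42, 25) mm in the square's frame (same axes). The bar is 10 mm thick and runs along the square's (1, -1) direction from arm to arm; its middle 60 mm stands 34 mm high from the underside, with black faces: grip it from above, fingers closing along the (1, 1) diagonal. Fingertips 15 mm or more above the underside pass over the arms
- build_board: plywood build board, 186x151 mm, 9 mm thick, fixed to the desk. Origin: at desk height under the inside corner of the frame, where the bars' inside faces meet when square. z up, top at z = 9 mm; it reaches from -150 to +36 mm in x, -125 to +26 mm in y. A hex key, 4 mm high, is taped on it along its near edge, between x = -142 and -118
- fixed_bar: fixed bar: aluminium T-slot bar 20x20 mm bolted to the board, along the board's y from +20 to -120 mm. Inside face: the board's plane x = 0, facing -x; top 29 mm above the desk. Axes as the board; origin at the inside corner on the board's top. A flat steel corner plate with screws tops both bars at the corner, up to 35 mm above the desk, within the bars' width
- loose_bar: loose bar: aluminium T-slot bar 20x20 mm, 142 mm long, swinging level on the corner screw (its origin, on the board's top; at x = -18, y = +10 mm in the board's frame). It runs along its own -x; inside face: its plane y = -10 mm, facing -y, in the board's plane y = 0 when square. Light friction (about 1 N at its far end); stays where left. Bars and board are smooth (friction 0.25)
- corner_screw (a joint): angle of the loose bar, rad: 0 when exactly square to the fixed bar, positive when its far end leans inward (towards the board's -y, over the place where the square must go); starts between 0.07 and 0.20, range -0.12 to 0.40
- bar_tip (a point): far end of the loose bar's inside face, half way up the bar; 145 mm from the corner when square
- clear_box: clear plastic box fixed on the desk beside the square's place; its lid stands open on the right side and reaches 170 mm above the desk: carry things over or round it. Origin under the box
- glasses_case: open tan spectacles case with spectacles, fixed on the desk between the board and the clear box, up to 57 mm high; right beside the board's -y edge. Origin under its middle
- tape_measure: white tape measure with a green disc, 28x61x50, standing on edge (mm); origin under its middle; to be left alone
- screwdriver: screwdriver with black and yellow handle, 147 long, 22 thick, lying (mm); origin under its middle; to be left alone
- solder_reel: white reel of grey solder wire, 91 across, 84 high, standing on its flange (mm); origin under its middle; to be left alone
- rosin_tin: round white tin of brown rosin, 67 across, 42 high (mm); origin under its middle; to be left alone
- bnc_tee: small brown connector tee, 16x33x26 (mm); origin under its middle; to be left alone

How it is judged:
By the outcome, as a careful person would: the job done as asked, in the order asked, and still so for the second after the job is handed in, while the arm keeps its last pose, push and grip.
It also fails if it takes over 51 s, if anything falls off the work surface, if the arm or the gripper's body presses on something with over 40 N, if the wrist force passes 120 N, or if a joint passes its speed limit or range.

## Working session

There is one attempt and no reset: what is moved stays moved. The work goes in short steps, Python scripts to look and compute and a tool call to move; the robot and the scene stay as the last step left them, time stands still between calls to the robot, and variables do not carry over. Pictures are saved under pics/ and viewed, at most 14 in all, crops included, and the job is handed in when it is done.

Besides the shell and the picture viewer there is one more tool, called after "Emit:" as name([rows], argument=value, ...), one row to a line, values as JSON. step_arm: Moves the arm, as the interface text tells. Its arguments: {"type":"object","properties":{"commands":{"type":"array"},"fingers":{"type":"number"},"grip_force":{"type":"number"}},"required":["commands"]}

```bash
mkdir -p pics; python3 - <<'E'
from cell import *
import cv2,numpy as np
s=observe();print(s)
for c in ("scene","top"):
    im=read_camera(c);cv2.imwrite(f"pics/{c}0.png",cv2.cvtColor(im,cv2.COLOR_RGB2BGR))
    k=get_calibration(c);print(c,np.round(k["camera_matrix"],1).tolist(),np.round(k["dist_coeffs"],3),np.round(k["world_from_camera"],3).tolist())
    for n in ("assembly_square","grip","build_board","fixed_bar","loose_bar","bar_tip","clear_box","glasses_case"):
        r=search_frame(c,n);print(n,[(round(q["confidence"],2),np.round(q["at"],3).tolist()) for q in r[:2]])
E
```

```text
{'time': 0.0, 'qpos': array([-1.41098795e+00,  3.42693011e-01,  1.52501244e+00, -1.83492237e-05,
        1.27540010e+00, -1.46004735e-01]), 'qvel': array([-0.00146586,  0.00013541, -0.00114199,  0.00033983, -0.00042606,
       -0.00074285]), 'joint_efforts': array([ 8.96060264e-04, -4.31234372e+01, -2.44217134e+01,  7.18402304e-02,
        5.59386739e-02, -1.10054689e-04]), 'tool_pos': array([ 0.15800349, -0.50019877,  0.20436201]), 'tool_rot': array([-3.14009331e+00, -2.02745280e-04,  3.05818316e-01]), 'contact_force': array([ 0.43371148,  0.51139654, -0.41108843]), 'torque': array([-0.0323412 ,  0.02467639,  0.02796832]), 'grip_force': 0.0, 'opening': 0.09165540225387747}
scene [[399.0, 0.0, 252.4], [0.0, 399.0, 187.5], [0.0, 0.0, 1.0]] [0.037 0.    0.    0.    0.   ] [[-0.889, 0.198, -0.413, 0.008], [-0.457, -0.403, 0.793, 1.11], [-0.01, 0.893, 0.449, 0.619], [0.0, 0.0, 0.0, 1.0]]
assembly_square [(0.65, [0.451, -0.232, 0.011]), (0.64, [0.476, 0.389, 0.024])]
grip [(0.72, [0.453, -0.23, 0.008])]
build_board [(0.69, [0.574, 0.164, 0.059]), (0.59, [0.506, 0.329, 0.008])]
fixed_bar [(0.88, [0.566, 0.351, 0.03])]
loose_bar [(0.84, [0.474, 0.387, 0.026]), (0.55, [0.452, -0.232, 0.012])]
bar_tip [(0.82, [0.474, 0.388, 0.026])]
clear_box [(0.62, [0.574, 0.162, 0.064])]
glasses_case []
top [[383.1, 0.0, 256.3], [0.0, 383.1, 185.7], [0.0, 0.0, 1.0]] [-0.062  0.     0.     0.     0.   ] [[0.017, 0.986, -0.166, 0.344], [-1.0, 0.017, -0.005, 0.151], [-0.003, 0.166, 0.986, 1.077], [0.0, 0.0, 0.0, 1.0]]
assembly_square [(0.81, [0.444, -0.231, 0.012])]
grip [(0.86, [0.448, -0.231, 0.01])]
build_board [(0.7, [0.51, 0.324, 0.01])]
fixed_bar [(0.94, [0.579, 0.345, 0.028])]
loose_bar [(0.87, [0.476, 0.383, 0.027]), (0.32, [0.447, -0.228, 0.014])]
bar_tip [(0.65, [0.474, 0.38, 0.027])]
clear_box [(0.49, [0.637, 0.215, 0.012])]
glasses_case []
```

View pics/top0.png

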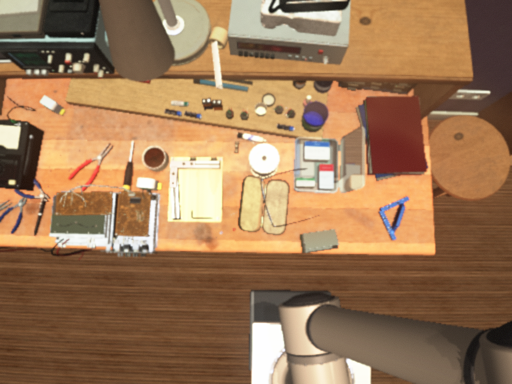

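View pics/scene0.png

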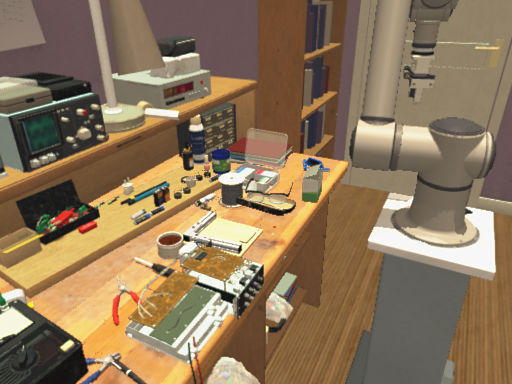

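The top view shows the square at about (393,217), the board at (195,190) with the fixed bar across the top and the loose bar on the left, and the clear box at (328,165). I'll crop in for detail.

```bash
python3 - <<'E'
import cv2,numpy as np
im=cv2.imread("pics/top0.png")
a=cv2.resize(im[145:235,155:235],None,fx=6,fy=6,interpolation=cv2.INTER_CUBIC)
b=cv2.resize(im[190:245,370:420],None,fx=6,fy=6,interpolation=cv2.INTER_CUBIC)
o=np.zeros((540,790,3),np.uint8);o[:540,:480]=a;o[:330,485:785]=b
cv2.imwrite("pics/crop0.png",o)
E
```

```text
(no output)
```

View pics/crop0.png

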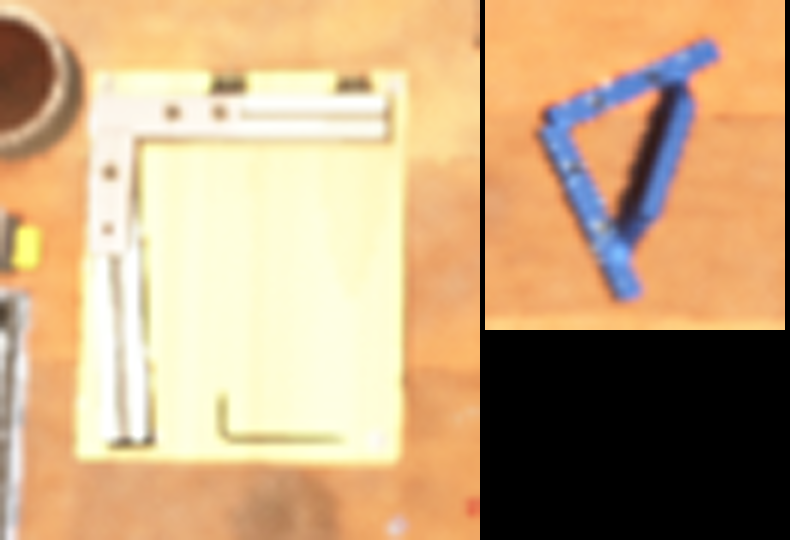

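The crop shows the square's heel at pixel (380,208), with its arm ends at (408,198) and (394,239). The board's inside corner is near (178,168), and the loose bar leans inward.

```bash
cat > h.py <<'E'
from cell import *
import cv2,numpy as np
def ray(cal,px):
    K,d,T=[np.array(cal[k],float) for k in("camera_matrix","dist_coeffs","world_from_camera")]
    u=cv2.undistortPoints(np.array(px,float).reshape(-1,1,2),K,d).reshape(-1,2)
    D=np.c_[u[:,0],-u[:,1],-np.ones(len(u))]@T[:3,:3].T
    return T[:3,3],D
def onz(cal,px,z):
    o,D=ray(cal,px); t=(np.asarray(z)-o[2])/D[:,2]; return o+D*t[:,None]
def proj(cal,P):
    K,d,T=[np.array(cal[k],float) for k in("camera_matrix","dist_coeffs","world_from_camera")]
    p=(np.atleast_2d(P)-T[:3,3])@T[:3,:3]; p=p*[1,-1,-1]
    return cv2.projectPoints(p,np.zeros(3),np.zeros(3),K,d)[0].reshape(-1,2)
def down(yaw,roll=np.pi): pass
E
python3 - <<'E'
from h import *
c=get_calibration("top")
sq=onz(c,[(380,208.3),(408.5,197.5),(394.3,239.3)],.012);print(np.round(sq,4))
h,a,b=sq[:,:2]
for v in(h-b,):print("yaw x",np.degrees(np.arctan2(v[1],v[0])),np.linalg.norm(v))
v=h-a;print("yaw y",np.degrees(np.arctan2(v[1],v[0]))-90,np.linalg.norm(v))
y=np.radians(23);R=np.array([[np.cos(y),-np.sin(y)],[np.sin(y),np.cos(y)]])
print("grip",h+R@[-.042,-.042])
# board: crop px/6+(155,145)
f=lambda *p:[(x/6+155,y/6+145) for x,y in p]
print("board corners",np.round(onz(c,f((92,70),(405,72),(402,462),(77,458)),.009),4))
print("fixed inside edge top",np.round(onz(c,f((150,139),(388,137)),.029),4))
print("loose inside edge top",np.round(onz(c,f((136,150),(154,440)),.029),4))
E
```

```text
[[ 0.4651 -0.1919  0.012 ]
 [ 0.497  -0.2747  0.012 ]
 [ 0.3791 -0.2293  0.012 ]]
yaw x 23.52073134993971 0.09378316124122653
yaw y 21.052932732163526 0.08877747244217989
grip [ 0.44288247 -0.2469576 ]
board corners [[0.6046 0.4052 0.009 ]
 [0.6059 0.2548 0.009 ]
 [0.42   0.2503 0.009 ]
 [0.4189 0.4021 0.009 ]]
fixed inside edge top [[0.567  0.3712 0.029 ]
 [0.5697 0.2598 0.029 ]]
loose inside edge top [[0.5616 0.3775 0.029 ]
 [0.4265 0.3624 0.029 ]]
```

Emit:
step_arm([
  {"translation":[34.8,-15.6,0],"roll":0},
  {"translation":[34.8,-15.6,0],"roll":0},
  {"translation":[34.8,-15.6,0],"roll":0},
  {"translation":[34.8,-15.6,0],"roll":0},
  {"translation":[34.8,-15.6,0],"roll":0},
  {"translation":[34.8,-15.6,0],"roll":0},
  {"translation":[34.8,-15.6,0],"roll":0},
  {"translation":[34.8,-15.6,0],"roll":0},
  {"translation":[34.8,-15.6,0],"roll":0},
  {"translation":[34.8,-15.6,0],"roll":0},
], fingers=1)

```text
time: 1.73
tool_pos: [0.4442, -0.2456, 0.2052]
tool_rot: [3.141, -0.0, 0.306]
contact_force: [2.0, -1.0, 0.3]
opening: 0.092
grip_force: 0.0
```

Emit:
step_arm([
  {"translation":[0,0,0],"roll":-0.1226},
  {"translation":[0,0,0],"roll":-0.1226},
  {"translation":[0,0,0],"roll":-0.1226},
  {"translation":[0,0,0],"roll":-0.1226},
  {"translation":[0,0,0],"roll":-0.1226},
  {"translation":[0,0,0],"roll":-0.1226},
  {"translation":[0,0,0],"roll":-0.1226},
  {"translation":[0,0,0],"roll":-0.1226},
  {"translation":[0,0,0],"roll":-0.1226},
  {"translation":[0,0,0],"roll":-0.1226},
  {"translation":[0,0,0],"roll":-0.1226},
  {"translation":[0,0,0],"roll":-0.1226},
  {"translation":[0,0,0],"roll":-0.1226},
  {"translation":[0,0,0],"roll":-0.1226},
  {"translation":[0,0,0],"roll":-0.1226},
  {"translation":[0,0,0],"roll":-0.1226},
  {"translation":[0,0,0],"roll":-0.1226},
  {"translation":[0,0,0],"roll":-0.1226},
  {"translation":[0,0,0],"roll":-0.1226},
  {"translation":[0,0,0],"roll":-0.1226},
])

```text
time: 3.4
tool_pos: [0.443, -0.2471, 0.2051]
tool_rot: [-3.141, 0.0, 2.764]
contact_force: [0.4, -0.2, -0.7]
opening: 0.0915
grip_force: 0.0
```

```bash
python3 - <<'E'
from h import *
s=observe();print(s["time"],s["tool_pos"],s["tool_rot"],s["qpos"])
im=read_camera("wrist");c=get_calibration("wrist");cv2.imwrite("pics/w1.png",cv2.cvtColor(im,cv2.COLOR_RGB2BGR))
print(np.round(c["camera_matrix"],1).tolist(),c["dist_coeffs"],np.round(c["world_from_camera"],3).tolist())
for n in("assembly_square","grip"):
  for q in search_frame("wrist",n)[:2]:print(n,q)
E
```

```text
3.4 [ 0.44297654 -0.24714226  0.2050535 ] [-3.14147410e+00  1.20019509e-04  2.76386949e+00] [-6.60033417e-01  3.09467392e-01  1.57171814e+00 -8.44693933e-05
  1.26025883e+00 -1.85308077e+00]
[[344.6, 0.0, 257.8], [0.0, 344.6, 191.2], [0.0, 0.0, 1.0]] [-0.06525367  0.          0.          0.          0.        ] [[0.363, -0.898, -0.248, 0.375], [0.932, 0.349, 0.097, -0.221], [-0.001, -0.267, 0.964, 0.385], [0.0, 0.0, 0.0, 1.0]]
assembly_square {'at': [0.4452, -0.227, 0.0136], 'confidence': 0.56}
grip {'at': [0.449, -0.2259, 0.0116], 'confidence': 0.71}
```

View pics/w1.png

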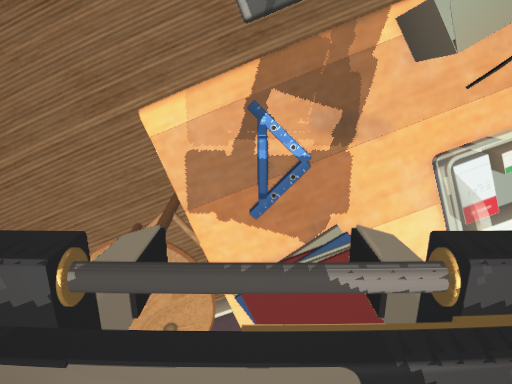

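The wrist view shows the heel at about (310,160), the arm ends at (253,103) and (257,216), and the grip bar from (264,118) to (264,198).

```bash
python3 - <<'E'
from h import *
from scipy.optimize import least_squares
s=observe();c=get_calibration("wrist");im=cv2.imread("pics/w1.png")
hsv=cv2.cvtColor(im,cv2.COLOR_BGR2HSV);m=cv2.inRange(hsv,(100,90,25),(125,255,255));m[:, :230]=0;m[:,330:]=0;m[:90]=0;m[222:]=0
n,l,st,_=cv2.connectedComponentsWithStats(m);k=1+st[1:,4].argmax();m=(l==k).astype(np.uint8);print(st[k])
# silhouette fit: render square
def boxes():
    L=[]
    def pr(poly,z0,z1):L.append((np.array(poly)*1e-3,z0*1e-3,z1*1e-3))
    pr([(-5,0),(-95,0),(-95,-12),(-5,-12)],0,12);pr([(0,-5),(0,-95),(-12,-95),(-12,-5)],0,12)
    d=np.array([1,-1])/2**.5;n_=np.array([1,1])/2**.5;g=np.array([-42,-42])
    pr([g+d*a+n_*b for a,b in((-30,-5),(30,-5),(30,5),(-30,5))],0,34)
    pr([g+d*a+n_*b for a,b in((-48,-5),(48,-5),(48,5),(-48,5))],0,12)
    return L
B=boxes()
def render(p,S=4):
    R=np.array([[np.cos(p[2]),-np.sin(p[2])],[np.sin(p[2]),np.cos(p[2])]])
    o=np.zeros((384*S,512*S),np.uint8)
    for q,z0,z1 in B:
        w=q@R.T+p[:2]
        P=np.r_[np.c_[w,np.full(len(w),z0)],np.c_[w,np.full(len(w),z1)]]
        h=cv2.convexHull(((proj(c,P)+.5)*S).astype(np.float32)).astype(int)
        cv2.fillConvexPoly(o,h,1)
    return cv2.resize(o.astype(np.float32),(512,384),interpolation=cv2.INTER_AREA)
mb=cv2.GaussianBlur(m.astype(np.float32),(0,0),1.5)
cost=lambda p:((cv2.GaussianBlur(render(p),(0,0),1.5)-mb)[80:240,220:340]**2).sum()
from scipy.optimize import minimize
p0=np.array([.465,-.192,np.radians(23)])
r=minimize(lambda v:cost(p0+v*[.01,.01,.1]),[0,0,0],method="Nelder-Mead",options=dict(initial_simplex=[[0,0,0],[1,0,0],[0,1,0],[0,0,1]]))
p=p0+r.x*[.01,.01,.1];print(p,np.degrees(p[2]),r.fun,cost(p0),m.sum())
R=np.array([[np.cos(p[2]),-np.sin(p[2])],[np.sin(p[2]),np.cos(p[2])]])
g=p[:2]+R@[-.042,-.042];print("grip",g)
print("px",proj(c,[[*p[:2],.012],[*g,.034]]))
d=g-s["tool_pos"][:2];y=s["tool_rot"][2]
print("tool dxy mm",1e3*(d@[np.cos(y),np.sin(y)]),1e3*(d@[np.sin(y),-np.cos(y)]),"roll",-(p[2]+np.radians(135)-y))
ov=im.copy();ov[render(p)>.5,1]=255;cv2.imwrite("pics/ov1.png",cv2.resize(ov[80:240,220:340],None,fx=4,fy=4)[:600])
E
```

```text
[ 248  101   63  118 2134]
[ 0.46432442 -0.18707937  0.40970305] 23.474255450803938 143.9522705078125 812.1805 2134
grip [ 0.44253052 -0.24233357]
px [[316.04736066 161.67152555]
 [262.27581654 166.18662375]]
tool dxy mm 2.2453213453962992 4.247121083723814 roll -0.011265719481398317
```

View pics/ov1.png

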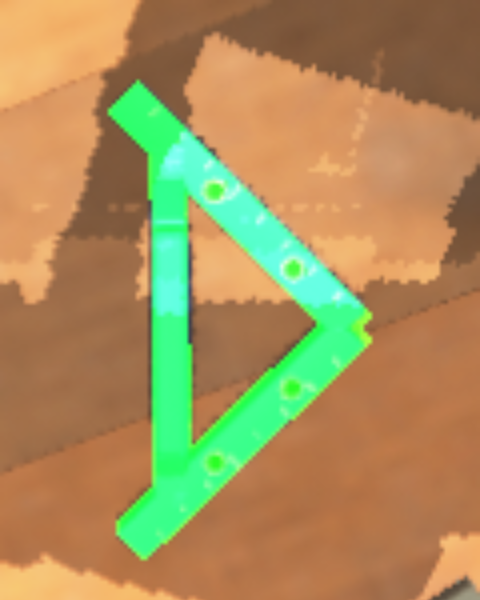

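The overlay matches the square closely, so I'll grasp it.

Emit:
step_arm([
  {"translation":[2.2,4.2,38],"roll":-0.011},
  {"translation":[0,0,38],"roll":0},
  {"translation":[0,0,38],"roll":0},
  {"translation":[0,0,38],"roll":0},
  {"translation":[0,0,28],"roll":0},
  {"translation":[0,0,8],"roll":0},
  {"translation":[0,0,0],"roll":0},
])

```text
time: 4.13
tool_pos: [0.4414, -0.2416, 0.0153]
tool_rot: [3.14, -0.004, 2.766]
contact_force: [0.1, 0.1, 0.5]
opening: 0.0917
grip_force: 0.0
```

Emit:
step_arm([
  {"translation":[0,0,0],"roll":0},
  {"translation":[0,0,0],"roll":0},
  {"translation":[0,0,0],"roll":0},
  {"translation":[0,0,0],"roll":0},
  {"translation":[0,0,0],"roll":0},
  {"translation":[0,0,0],"roll":0},
  {"translation":[0,0,0],"roll":0},
  {"translation":[0,0,0],"roll":0},
  {"translation":[0,0,0],"roll":0},
  {"translation":[0,0,0],"roll":0},
], fingers=0, grip_force=5)

```text
time: 4.97
tool_pos: [0.4425, -0.2424, 0.017]
tool_rot: [-3.142, -0.0, 2.769]
contact_force: [-0.5, -0.2, 0.9]
opening: 0.0296
grip_force: 0.0
```

Emit:
step_arm([
  {"translation":[0,0,0],"roll":0},
  {"translation":[0,0,0],"roll":0},
  {"translation":[0,0,0],"roll":0},
  {"translation":[0,0,0],"roll":0},
  {"translation":[0,0,0],"roll":0},
  {"translation":[0,0,0],"roll":0},
])

```text
time: 5.47
tool_pos: [0.4425, -0.2424, 0.017]
tool_rot: [-3.141, 0.0, 2.769]
contact_force: [0.1, 0.0, -0.7]
opening: 0.0003
grip_force: 0.0
```

Emit:
step_arm([
  {"translation":[0,0,0],"roll":0},
  {"translation":[0,0,0],"roll":0},
  {"translation":[0,0,4],"roll":0},
  {"translation":[0,0,5],"roll":0},
  {"translation":[0,0,0],"roll":0},
  {"translation":[0,0,0],"roll":0},
], fingers=0.18)

```text
time: 5.97
tool_pos: [0.4422, -0.2422, 0.0075]
tool_rot: [3.141, -0.001, 2.769]
contact_force: [0.3, -0.3, 0.0]
opening: 0.0165
grip_force: 0.0
```

Emit:
step_arm([
  {"translation":[0,0,0],"roll":0},
  {"translation":[0,0,0],"roll":0},
  {"translation":[0,0,0],"roll":0},
  {"translation":[0,0,0],"roll":0},
  {"translation":[0,0,0],"roll":0},
  {"translation":[0,0,0],"roll":0},
], fingers=0, grip_force=55)

```text
time: 6.47
tool_pos: [0.4424, -0.2424, 0.0079]
tool_rot: [-3.142, -0.0, 2.769]
contact_force: [0.3, 0.2, -3.8]
opening: 0.0087
grip_force: 55.0
```

```bash
python3 - <<'E'
from h import *
im=read_camera("wrist");a=cv2.cvtColor(im,cv2.COLOR_RGB2BGR)
t=cv2.cvtColor(read_camera("top"),cv2.COLOR_RGB2BGR)
o=np.zeros((384,800,3),np.uint8);o[:,:512]=a;o[:300,514:798]=cv2.resize(t[180:255,360:431],(284,300),interpolation=cv2.INTER_CUBIC)
cv2.imwrite("pics/w2.png",o);s=observe();print(s["opening"],s["grip_force"],s["tool_pos"])
for q in search_frame("wrist","grip")[:2]+search_frame("top","grip")[:2]:print(q)
E
```

```text
0.008358283712747046 54.99634265899658 [ 0.4423818  -0.24233994  0.00792057]
{'at': [0.4258, -0.2267, 0.013], 'confidence': 0.59}
```

View pics/w2.png

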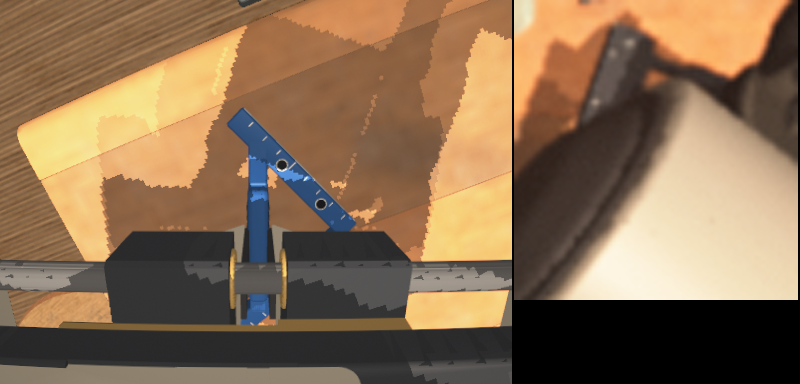

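The picture shows the grip bar between the pads at about (258,280). I'll lift and check that the hold is level.

Emit:
step_arm([
  {"translation":[0,0,-10],"roll":0},
  {"translation":[0,0,-25],"roll":0},
  {"translation":[0,0,-38],"roll":0},
  {"translation":[0,0,-38],"roll":0},
  {"translation":[0,0,-38],"roll":0},
  {"translation":[0,0,-38],"roll":0},
  {"translation":[0,0,-25],"roll":0},
  {"translation":[0,0,0],"roll":0},
  {"translation":[0,0,0],"roll":0},
])

```text
time: 7.42
tool_pos: [0.4428, -0.2426, 0.2216]
tool_rot: [-3.141, 0.003, 2.769]
contact_force: [0.0, -1.0, -4.0]
opening: 0.0088
grip_force: 55.0
```

```bash
python3 - <<'E'
from h import *
im=read_camera("wrist");a=cv2.cvtColor(im,cv2.COLOR_RGB2BGR)
t=cv2.cvtColor(read_camera("scene"),cv2.COLOR_RGB2BGR)
s=observe();c=get_calibration("scene");p=proj(c,s["tool_pos"])[0];print(p,s["opening"],s["contact_force"],s["tool_pos"])
u,v=p.astype(int)
o=np.zeros((400,800,3),np.uint8);o[:340,:400]=a[44:384,56:456]
cr=t[max(v-40,0):v+40,u-40:u+40];cr=cv2.resize(cr,None,fx=4.9,fy=4.9,interpolation=cv2.INTER_CUBIC)
o[:cr.shape[0],402:402+cr.shape[1]]=cr
cv2.imwrite("pics/w3.png",o)
E
```

```text
[318.58392037 110.99480792] 0.008262875414281681 [ 0.07117776  0.41571522 -2.67271153] [ 0.44160149 -0.24173675  0.21880126]
```

View pics/w3.png

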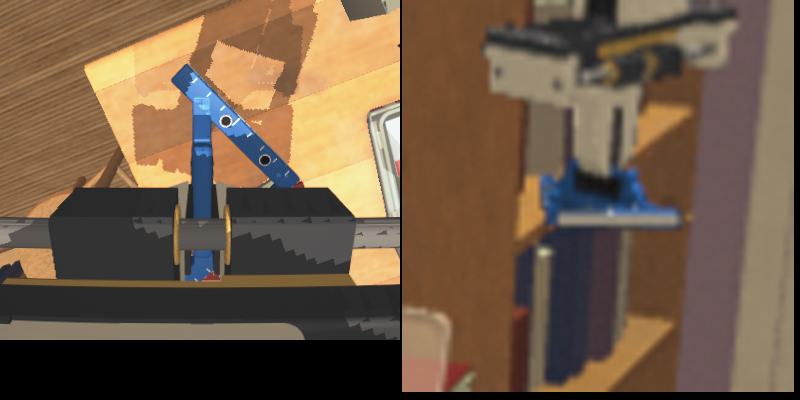

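The square is held level. I'll carry it over the box to the board.

Emit:
step_arm([
  {"translation":[4,16,0],"roll":0},
  {"translation":[9.1,35.9,0],"roll":0},
  {"translation":[9.1,35.9,0],"roll":0},
  {"translation":[9.1,35.9,0],"roll":0},
  {"translation":[9.1,35.9,0],"roll":0},
  {"translation":[9.1,35.9,0],"roll":0},
  {"translation":[9.1,35.9,0],"roll":0},
  {"translation":[9.1,35.9,0],"roll":0},
  {"translation":[9.1,35.9,0],"roll":0},
  {"translation":[9.1,35.9,0],"roll":0},
  {"translation":[9.1,35.9,0],"roll":0},
  {"translation":[9.1,35.9,0],"roll":0},
  {"translation":[9.1,35.9,0],"roll":0},
  {"translation":[9.1,35.9,0],"roll":0},
  {"translation":[9.1,35.9,0],"roll":0},
  {"translation":[5,20,0],"roll":0},
  {"translation":[0,0,0],"roll":0.0975},
  {"translation":[0,0,0],"roll":0.0975},
  {"translation":[0,0,0],"roll":0.0975},
  {"translation":[0,0,0],"roll":0.0975},
])

```text
time: 9.18
tool_pos: [0.5105, 0.3087, 0.2171]
tool_rot: [-3.137, -0.002, 2.374]
contact_force: [0.5, 0.1, -2.7]
opening: 0.0088
grip_force: 55.0
```

Emit:
step_arm([
  {"translation":[0,0,15],"roll":0},
  {"translation":[0,0,25],"roll":0},
  {"translation":[0,0,25],"roll":0},
  {"translation":[0,0,15],"roll":0},
  {"translation":[0,0,0],"roll":0},
  {"translation":[0,0,0],"roll":0},
])

```text
time: 9.68
tool_pos: [0.5104, 0.3083, 0.1378]
tool_rot: [-3.137, -0.002, 2.379]
contact_force: [0.0, 0.1, -1.6]
opening: 0.0084
grip_force: 55.0
```

```bash
python3 - <<'E'
from h import *
s=observe();print(s["time"],s["tool_pos"],s["tool_rot"],s["qpos"],s["contact_force"],s["opening"])
im=read_camera("wrist");cv2.imwrite("pics/w4.png",cv2.cvtColor(im,cv2.COLOR_RGB2BGR))
for n in("fixed_bar","loose_bar","bar_tip","build_board"):
  for q in search_frame("wrist",n)[:1]:print(n,q)
E
```

```text
9.6833 [0.51043471 0.3083026  0.13779816] [-3.13682805e+00 -1.87279592e-03  2.37873709e+00] [ 4.14937052e-01  5.31622030e-01  1.41226244e+00 -1.01463448e-04
  1.20282677e+00 -3.92971430e-01] [ 9.32312564e-04  7.64721897e-02 -1.62543075e+00] 0.00842176749631273
fixed_bar {'at': [0.5727, 0.3862, 0.0315], 'confidence': 0.89}
loose_bar {'at': [0.4735, 0.3822, 0.0285], 'confidence': 0.79}
bar_tip {'at': [0.4706, 0.3784, 0.032], 'confidence': 0.92}
build_board {'at': [0.4852, 0.3504, 0.0136], 'confidence': 0.74}
```

View pics/w4.png

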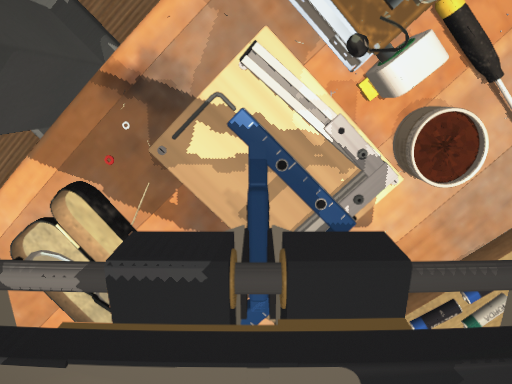

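The wrist view shows the loose bar's inside edge from (241,66) to (325,128), the inside corner near (361,171), and the square's -x arm from (240,118) to (345,220).

```bash
python3 - <<'E'
from h import *
c=get_calibration("wrist");s=observe();T=s["tool_pos"];y=s["tool_rot"][2]
print("loose edge",np.round(onz(c,[(241,67),(324,128)],.029),4).tolist())
print("corner plate",np.round(onz(c,[(361,171)],.035),4),"bar-top",np.round(onz(c,[(361,171)],.029),4))
print("board corners",np.round(onz(c,[(264,27),(150,153),(403,180)],.009),4).tolist())
b=y-np.radians(135);R=np.array([[np.cos(b),-np.sin(b)],[np.sin(b),np.cos(b)]])
zu=T[2]-.0079
S=lambda p:np.r_[T[:2]+R@(np.array(p[:2])*1e-3+.042),zu+p[2]*1e-3]
print("sq yaw",np.degrees(b),"heel",S((0,0,0)),"predicted px arm end outer top, inner top",proj(c,[S((-95,0,12)),S((-95,-12,12)),S((-42-21.2,-42+21.2,34))]).round(1).tolist())
E
python3 - <<'E'
import cv2
im=cv2.imread("pics/w4.png")
cv2.imwrite("pics/c4.png",cv2.resize(im[20:240,220:420],None,fx=2.7,fy=2.7,interpolation=cv2.INTER_CUBIC))
E
```

```text
loose edge [[0.4338, 0.3649, 0.029], [0.5169, 0.3812, 0.029]]
corner plate [[0.565 0.38  0.035]] bar-top [[0.5672 0.3804 0.029 ]]
board corners [[0.4223, 0.402, 0.009], [0.4275, 0.2528, 0.009], [0.609, 0.4055, 0.009]]
sq yaw 1.2959518331376634 heel [0.55324597 0.35209402 0.13319599] predicted px arm end outer top, inner top [[243.2, 106.8], [226.6, 124.1], [259.1, 190.6]]
```

View pics/c4.png

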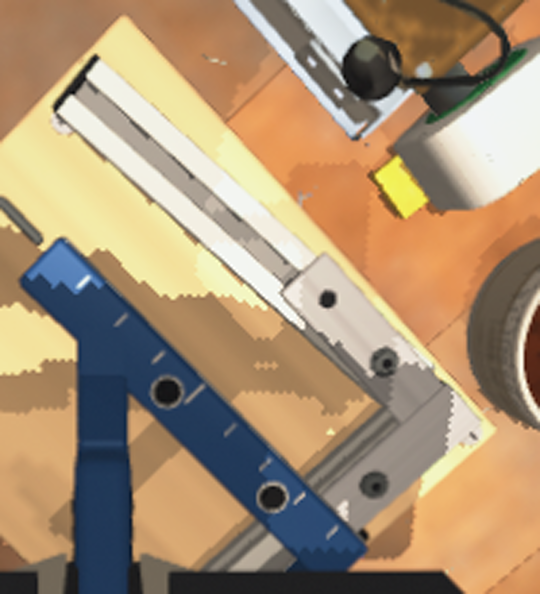

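Emit:
step_arm([
  {"translation":[1.9,9.3,15],"roll":0},
  {"translation":[0,0,30],"roll":0},
  {"translation":[0,0,30],"roll":0},
  {"translation":[0,0,25],"roll":0},
  {"translation":[0,0,12],"roll":0},
  {"translation":[0,0,4],"roll":0},
  {"translation":[0,0,0],"roll":0},
  {"translation":[0,0,0],"roll":0},
])

```text
time: 10.6
tool_pos: [0.5179, 0.3174, 0.0256]
tool_rot: [3.139, 0.001, 2.379]
contact_force: [-0.9, -0.6, -1.8]
opening: 0.0084
grip_force: 55.0
```

Emit:
step_arm([
  {"translation":[0,0,1],"roll":0},
  {"translation":[0,0,1],"roll":0},
  {"translation":[0,0,1],"roll":0},
  {"translation":[0,0,0],"roll":0},
  {"translation":[0,0,0],"roll":0},
])

```text
time: 11.02
tool_pos: [0.5168, 0.3169, 0.0213]
tool_rot: [3.141, 0.0, 2.379]
contact_force: [0.5, -0.3, -3.1]
opening: 0.0089
grip_force: 55.0
```

Emit:
step_arm([
  {"translation":[0,0,1.5],"roll":0},
  {"translation":[0,0,1.5],"roll":0},
  {"translation":[0,0,0.5],"roll":0},
  {"translation":[0,0,0],"roll":0},
  {"translation":[0,0,0],"roll":0},
])

```text
time: 11.43
tool_pos: [0.5166, 0.3169, 0.0173]
tool_rot: [-3.141, -0.0, 2.379]
contact_force: [-0.6, 0.7, -2.5]
opening: 0.0091
grip_force: 55.0
```

Emit:
step_arm([
  {"translation":[0,0,0.7],"roll":0},
  {"translation":[0,0,0],"roll":0},
  {"translation":[0,0,0],"roll":0},
])

```text
time: 11.68
tool_pos: [0.5168, 0.317, 0.0169]
tool_rot: [3.141, 0.0, 2.379]
contact_force: [-0.3, -0.5, -1.5]
opening: 0.0085
grip_force: 55.0
```

Emit:
step_arm([
  {"translation":[0,0,0.8],"roll":0},
  {"translation":[0,0,0],"roll":0},
  {"translation":[0,0,0],"roll":0},
])

```text
time: 11.93
tool_pos: [0.5168, 0.317, 0.0169]
tool_rot: [3.141, 0.0, 2.379]
contact_force: [-2.3, -2.1, 5.0]
opening: 0.0089
grip_force: 55.0
```

Emit:
step_arm([
  {"translation":[0,0,0.4],"roll":0},
  {"translation":[0,0,0],"roll":0},
  {"translation":[0,0,0],"roll":0},
])

```text
time: 12.18
tool_pos: [0.5168, 0.317, 0.0168]
tool_rot: [3.141, 0.0, 2.379]
contact_force: [-3.2, -1.1, 8.2]
opening: 0.0087
grip_force: 55.0
```

The square is on the board. Next I'll slide it along board +x until it touches the fixed bar.

Emit:
step_arm([
  {"translation":[-1.41,1.41,0],"roll":0},
  {"translation":[-1.41,1.41,0],"roll":0},
  {"translation":[-1.41,1.41,0],"roll":0},
  {"translation":[-1.06,1.06,0],"roll":0},
  {"translation":[0,0,0],"roll":0},
  {"translation":[0,0,0],"roll":0},
])

```text
time: 12.68
tool_pos: [0.5247, 0.3176, 0.0169]
tool_rot: [3.14, 0.001, 2.379]
contact_force: [-2.8, 0.3, 6.5]
opening: 0.0084
grip_force: 55.0
```

Emit:
step_arm([
  {"translation":[-0.71,0.71,0],"roll":0},
  {"translation":[-0.71,0.71,0],"roll":0},
  {"translation":[0,0,0],"roll":0},
  {"translation":[0,0,0],"roll":0},
])

```text
time: 13.02
tool_pos: [0.5265, 0.3176, 0.0169]
tool_rot: [3.14, 0.0, 2.379]
contact_force: [-2.5, 1.0, 6.8]
opening: 0.0088
grip_force: 55.0
```

Emit:
step_arm([
  {"translation":[-0.71,0.71,0],"roll":0},
  {"translation":[0,0,0],"roll":0},
  {"translation":[0,0,0],"roll":0},
])

```text
time: 13.27
tool_pos: [0.5275, 0.3177, 0.0169]
tool_rot: [3.14, 0.0, 2.379]
contact_force: [-2.7, -0.0, 7.6]
opening: 0.0086
grip_force: 55.0
```

Emit:
step_arm([
  {"translation":[-0.71,0.71,0],"roll":0},
  {"translation":[0,0,0],"roll":0},
  {"translation":[0,0,0],"roll":0},
])

```text
time: 13.52
tool_pos: [0.5281, 0.3177, 0.0169]
tool_rot: [3.141, -0.0, 2.379]
contact_force: [-4.5, 0.7, 8.1]
opening: 0.0084
grip_force: 55.0
```

Emit:
step_arm([
  {"translation":[-0.71,0.71,0],"roll":0},
  {"translation":[0,0,0],"roll":0},
  {"translation":[0,0,0],"roll":0},
])

```text
time: 13.77
tool_pos: [0.5285, 0.3178, 0.0168]
tool_rot: [3.141, -0.001, 2.379]
contact_force: [-5.5, 0.8, 9.4]
opening: 0.0086
grip_force: 55.0
```

```bash
python3 - <<'E'
from h import *
s=observe();print(s["tool_pos"],s["tool_rot"],s["contact_force"],s["torque"])
E
```

```text
[0.52845768 0.31784159 0.01684592] [ 3.14146936e+00 -1.08933680e-03  2.37873379e+00] [-5.45869534  0.83171803  9.42394492] [ 0.1210807   0.94288631 -0.06411523]
```

Emit:
step_arm([
  {"translation":[-0.71,0.71,0],"roll":0},
  {"translation":[-0.71,0.71,0],"roll":0},
  {"translation":[0,0,0],"roll":0},
  {"translation":[0,0,0],"roll":0},
])

```text
time: 14.1
tool_pos: [0.5285, 0.3179, 0.0168]
tool_rot: [-3.139, -0.003, 2.379]
contact_force: [-11.6, 0.6, 13.3]
opening: 0.0086
grip_force: 55.1
```

```bash
python3 - <<'E'
from h import *
s=observe();print(s["tool_pos"],s["tool_rot"],s["contact_force"],s["torque"])
im=cv2.cvtColor(read_camera("wrist"),cv2.COLOR_RGB2BGR);cv2.imwrite("pics/w5.png",cv2.resize(im[:,130:450],(640,600*384//480+96),interpolation=cv2.INTER_CUBIC))
E
```

```text
[0.52854122 0.3178679  0.01684607] [-3.13867892 -0.00331388  2.37884795] [-11.56564985   0.58426775  13.30493705] [ 0.12033647  1.99311925 -0.09156938]
```

View pics/w5.png

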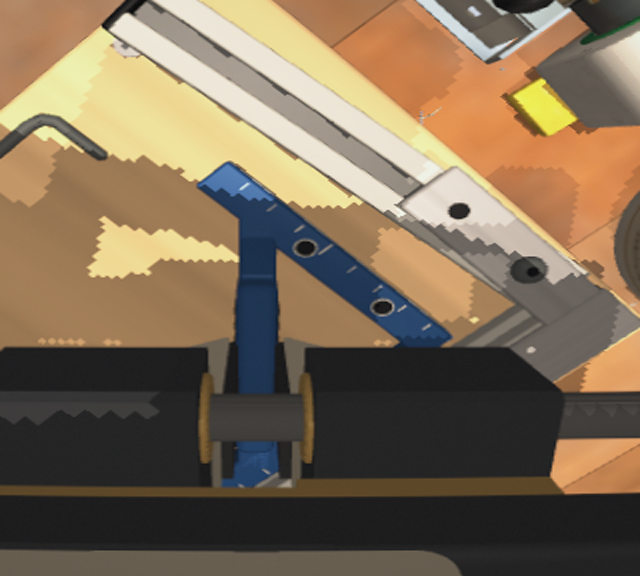

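The square is pressed on the fixed bar with no yaw moment. Next I'll slide it along board +y and push the loose bar round.

Emit:
step_arm([
  {"translation":[1.06,1.06,0],"roll":0},
  {"translation":[1.06,1.06,0],"roll":0},
  {"translation":[1.06,1.06,0],"roll":0},
  {"translation":[1.06,1.06,0],"roll":0},
  {"translation":[1.06,1.06,0],"roll":0},
  {"translation":[1.06,1.06,0],"roll":0},
  {"translation":[1.06,1.06,0],"roll":0},
  {"translation":[1.06,1.06,0],"roll":0},
  {"translation":[0,0,0],"roll":0},
  {"translation":[0,0,0],"roll":0},
])

```text
time: 14.98
tool_pos: [0.5283, 0.3272, 0.0168]
tool_rot: [-3.135, -0.001, 2.379]
contact_force: [-12.3, -9.5, 16.2]
opening: 0.0088
grip_force: 55.1
```

Emit:
step_arm([
  {"translation":[0.71,0.71,0],"roll":0},
  {"translation":[0.71,0.71,0],"roll":0},
  {"translation":[0.71,0.71,0],"roll":0},
  {"translation":[0,0,0],"roll":0},
  {"translation":[0,0,0],"roll":0},
])

```text
time: 15.4
tool_pos: [0.5283, 0.3301, 0.0168]
tool_rot: [-3.135, -0.001, 2.379]
contact_force: [-11.5, -9.2, 16.7]
opening: 0.0087
grip_force: 55.1
```

Emit:
step_arm([
  {"translation":[0.71,0.71,0],"roll":0},
  {"translation":[0.71,0.71,0],"roll":0},
  {"translation":[0,0,0],"roll":0},
  {"translation":[0,0,0],"roll":0},
])

```text
time: 15.73
tool_pos: [0.5283, 0.3317, 0.0168]
tool_rot: [-3.134, -0.001, 2.379]
contact_force: [-10.2, -10.8, 16.4]
opening: 0.0087
grip_force: 55.1
```

Emit:
step_arm([
  {"translation":[0.71,0.71,0],"roll":0},
  {"translation":[0.71,0.71,0],"roll":0},
  {"translation":[0,0,0],"roll":0},
  {"translation":[0,0,0],"roll":0},
])

```text
time: 16.07
tool_pos: [0.5283, 0.3337, 0.0168]
tool_rot: [-3.134, -0.001, 2.379]
contact_force: [-11.8, -11.0, 15.9]
opening: 0.0088
grip_force: 55.1
```

Emit:
step_arm([
  {"translation":[0.71,0.71,0],"roll":0},
  {"translation":[0.71,0.71,0],"roll":0},
  {"translation":[0,0,0],"roll":0},
  {"translation":[0,0,0],"roll":0},
])

```text
time: 16.4
tool_pos: [0.5283, 0.3357, 0.0168]
tool_rot: [-3.134, -0.001, 2.379]
contact_force: [-10.9, -11.0, 15.8]
opening: 0.0089
grip_force: 55.1
```

Emit:
step_arm([
  {"translation":[0.71,0.71,0],"roll":0},
  {"translation":[0,0,0],"roll":0},
  {"translation":[0,0,0],"roll":0},
])

```text
time: 16.65
tool_pos: [0.5282, 0.3367, 0.0168]
tool_rot: [-3.134, -0.001, 2.379]
contact_force: [-10.1, -11.6, 16.8]
opening: 0.0085
grip_force: 55.1
```

Emit:
step_arm([
  {"translation":[0.71,0.71,0],"roll":0},
  {"translation":[0,0,0],"roll":0},
  {"translation":[0,0,0],"roll":0},
])

```text
time: 16.9
tool_pos: [0.5282, 0.337, 0.0168]
tool_rot: [-3.133, 0.0, 2.379]
contact_force: [-10.4, -13.5, 16.7]
opening: 0.0088
grip_force: 55.1
```

Emit:
step_arm([
  {"translation":[0.71,0.71,0],"roll":0},
  {"translation":[0,0,0],"roll":0},
  {"translation":[0,0,0],"roll":0},
])

```text
time: 17.15
tool_pos: [0.5282, 0.3371, 0.0168]
tool_rot: [-3.132, 0.001, 2.379]
contact_force: [-11.3, -17.4, 19.0]
opening: 0.0085
grip_force: 55.1
```

```bash
python3 - <<'E'
from h import *
s=observe();print(s["time"],s["tool_pos"],s["tool_rot"],s["contact_force"],s["torque"])
im=cv2.cvtColor(read_camera("wrist"),cv2.COLOR_RGB2BGR);cv2.imwrite("pics/w6.png",cv2.resize(im[0:260,180:420],None,fx=2.2,fy=2.2,interpolation=cv2.INTER_CUBIC))
E
```

```text
17.15 [0.52821841 0.33705437 0.01681089] [-3.13212365e+00  7.53591767e-04  2.37896651e+00] [-11.31546763 -17.37349518  18.95819381] [-3.02333842  1.85778138 -0.09654234]
```

View pics/w6.png

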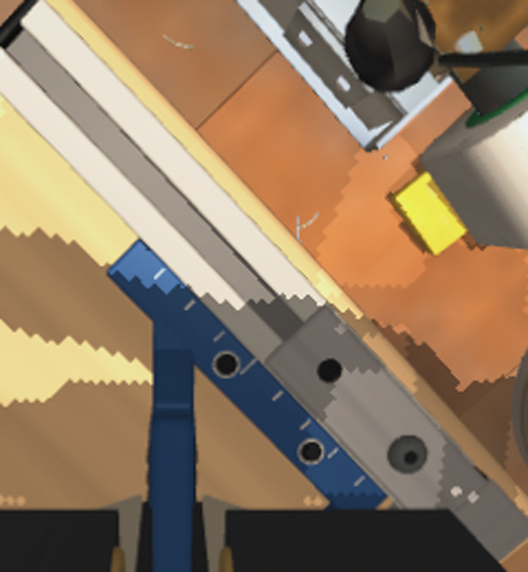

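Both faces are in contact, and the -x arm lies flush along the loose bar from (140,240) to (385,495). I'll firm up the press.

Emit:
step_arm([
  {"translation":[-0.5,0.5,0.4],"roll":0},
  {"translation":[-0.5,0.5,0.4],"roll":0},
  {"translation":[-0.2,1.2,0],"roll":0},
  {"translation":[0,0.8,0],"roll":0},
  {"translation":[0,0,0],"roll":0},
  {"translation":[0,0,0],"roll":0},
  {"translation":[0,0,0],"roll":0},
  {"translation":[0,0,0],"roll":0},
])

```text
time: 17.87
tool_pos: [0.5281, 0.337, 0.0167]
tool_rot: [-3.126, -0.002, 2.379]
contact_force: [-21.8, -24.4, 31.1]
opening: 0.0088
grip_force: 55.2
```

```bash
python3 - <<'E'
from h import *
s=observe();print(s["time"],s["tool_pos"],s["tool_rot"],s["contact_force"],s["torque"],s["opening"])
c=get_calibration("wrist");im=cv2.cvtColor(read_camera("wrist"),cv2.COLOR_RGB2BGR)
b=s["tool_rot"][2]-np.radians(135);R=np.array([[np.cos(b),-np.sin(b)],[np.sin(b),np.cos(b)]])
T=s["tool_pos"];S=lambda p:[*(T[:2]+R@(np.array(p[:2])*1e-3+.042)),.009+p[2]*1e-3]
print("sq",np.degrees(b),proj(c,[S((-95,0,12)),S((-95,-12,12))]).round(1).tolist())
# rectify plane z=.029 in square axes along the arm: x -130..-5, y -25..+30 mm, 5px/mm
def warp(z):
    xs=np.arange(-130,-20,.2);ys=np.arange(25,-20,-.2);X,Y=np.meshgrid(xs,ys)
    W=np.c_[np.c_[X.ravel(),Y.ravel()]*1e-3+.042] @R.T+T[:2]
    p=proj(c,np.c_[W,np.full(len(W),z)]).reshape(*X.shape,2).astype(np.float32)
    return cv2.remap(im,p[...,0],p[...,1],cv2.INTER_CUBIC)
o=np.vstack([warp(.029),warp(.021)]);cv2.imwrite("pics/rect.png",o);print(o.shape)
E
```

```text
17.8667 [0.52811714 0.33699135 0.01671513] [-3.12555780e+00 -1.51846887e-03  2.37924301e+00] [-21.81735849 -24.43066467  31.13080566] [-4.05053227  3.76990364 -0.09385073] 0.008751537409585898
sq 1.320582648996183 [[243.0, 106.9], [226.4, 124.1]]
(450, 550, 3)
```

View pics/rect.png

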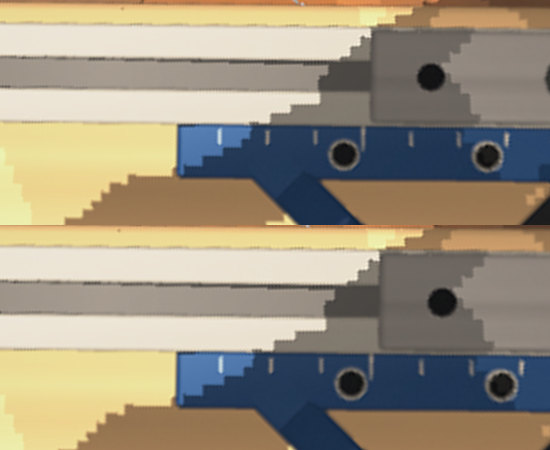

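Emit:
step_arm([
  {"translation":[0,0,0],"roll":0},
  {"translation":[0,0,0],"roll":0},
  {"translation":[0,0,0],"roll":0},
  {"translation":[0,0,0],"roll":0},
  {"translation":[0,0,0],"roll":0},
  {"translation":[0,0,0],"roll":0},
  {"translation":[0,0,0],"roll":0},
  {"translation":[0,0,0],"roll":0},
])

```text
time: 18.58
tool_pos: [0.5281, 0.337, 0.0167]
tool_rot: [-3.126, -0.001, 2.379]
contact_force: [-23.2, -24.1, 31.5]
opening: 0.0086
grip_force: 55.2
```

```bash
python3 -c "
from cell import *
s=observe();print(s['time'],s['contact_force'],s['tool_pos'],s['grip_force']);print(hand_in())"
```

```text
18.5833 [-23.20649638 -24.11251001  31.52812932] [0.52811658 0.33699068 0.01670066] 55.198983550071716
the job is handed in; nothing more can be done
None
```

The job is handed in at 18.6 s: the arm is still gripping the square (55 N) and pressing it into the corner with about 23 N on the fixed bar and 24 N on the loose bar; the loose bar looks flush in the wrist camera, but the fixed bar is judged by contact force only because the gripper hid it.

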